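# Find the released lid of a dose unit by pressing, and push it open

## Task

The dose unit on the bench has unbolted one of its four identical pocket lids, and nothing shows which: press on the ribbed tail at the back of the lids until you find the one that rocks, its front edge tipping up. Then push that lid by its raised front part all the way up and back until it stands open, leaning against its stop, and leave it so, with the other three lids shut. Only press and push: grip or lift nothing, and leave the things standing around where they are.

Things in the scene. Friction and masses are not known exactly. Their poses are not given: they have to be found in the camera images.
- unit: White plastic dose unit fixed to the bench, 124 mm deep (x), 296 wide (y), 70 high, four identical flat grey lids in a row let in flush with its top, 72 mm apart. Origin: centre of its underside; z up, +y to the left along the row, -x its front (four blank label strips), facing the robot within 0.25 rad. All lids' pins lie along y at x +8, z 67.5 mm. Case rim 8 mm wide between lids.
- lid1 (a joint): Turn of the leftmost (largest y in the unit's frame) lid on its pin, rad: 0 shut, grows as the tail sinks and the front edge rises; 1.57 upright, 1.75 leaning back on its stop. If bolted, the tail gives 1 to 2 mm (up to 0.1 rad) and stops dead; if released, it gives way at about 1 to 4 N on the tail and its stiff hinge keeps it where it is let go.
- lid1_tail (a point): Middle of the black-ribbed tail of the leftmost (largest y in the unit's frame) lid, on its upper face, 22 mm behind the pin (shut: x +30, y +108, z 70 mm in the unit's frame). Tail 42 mm long, 61 wide, lid 5 thick, over a bay 60 mm deep with 1.5 mm clearance behind the tail. Moves with the lid.
- lid1_edge (a point): Middle of the front edge of the leftmost (largest y in the unit's frame) lid, 60 mm in front of the pin (shut: x -52, y +108, z 67.5 mm in the unit's frame), over the pocket, with a 1.5 mm gap to the case all round. Moves with the lid: 34 mm above the pin at 0.6 rad, 60 mm at 1.57.
- lid2 (a joint): Turn of the second from the left lid on its pin, rad: 0 shut, grows as the tail sinks and the front edge rises; 1.57 upright, 1.75 leaning back on its stop. If bolted, the tail gives 1 to 2 mm (up to 0.1 rad) and stops dead; if released, it gives way at about 1 to 4 N on the tail and its stiff hinge keeps it where it is let go.
- lid2_tail (a point): Middle of the black-ribbed tail of the second from the left lid, on its upper face, 22 mm behind the pin (shut: x +30, y +36, z 70 mm in the unit's frame). Tail 42 mm long, 61 wide, lid 5 thick, over a bay 60 mm deep with 1.5 mm clearance behind the tail. Moves with the lid.
- lid2_edge (a point): Middle of the front edge of the second from the left lid, 60 mm in front of the pin (shut: x -52, y +36, z 67.5 mm in the unit's frame), over the pocket, with a 1.5 mm gap to the case all round. Moves with the lid: 34 mm above the pin at 0.6 rad, 60 mm at 1.57.
- lid3 (a joint): Turn of the third from the left lid on its pin, rad: 0 shut, grows as the tail sinks and the front edge rises; 1.57 upright, 1.75 leaning back on its stop. If bolted, the tail gives 1 to 2 mm (up to 0.1 rad) and stops dead; if released, it gives way at about 1 to 4 N on the tail and its stiff hinge keeps it where it is let go.
- lid3_tail (a point): Middle of the black-ribbed tail of the third from the left lid, on its upper face, 22 mm behind the pin (shut: x +30, y -36, z 70 mm in the unit's frame). Tail 42 mm long, 61 wide, lid 5 thick, over a bay 60 mm deep with 1.5 mm clearance behind the tail. Moves with the lid.
- lid3_edge (a point): Middle of the front edge of the third from the left lid, 60 mm in front of the pin (shut: x -52, y -36, z 67.5 mm in the unit's frame), over the pocket, with a 1.5 mm gap to the case all round. Moves with the lid: 34 mm above the pin at 0.6 rad, 60 mm at 1.57.
- lid4 (a joint): Turn of the rightmost lid on its pin, rad: 0 shut, grows as the tail sinks and the front edge rises; 1.57 upright, 1.75 leaning back on its stop. If bolted, the tail gives 1 to 2 mm (up to 0.1 rad) and stops dead; if released, it gives way at about 1 to 4 N on the tail and its stiff hinge keeps it where it is let go.
- lid4_tail (a point): Middle of the black-ribbed tail of the rightmost lid, on its upper face, 22 mm behind the pin (shut: x +30, y -108, z 70 mm in the unit's frame). Tail 42 mm long, 61 wide, lid 5 thick, over a bay 60 mm deep with 1.5 mm clearance behind the tail. Moves with the lid.
- lid4_edge (a point): Middle of the front edge of the rightmost lid, 60 mm in front of the pin (shut: x -52, y -108, z 67.5 mm in the unit's frame), over the pocket, with a 1.5 mm gap to the case all round. Moves with the lid: 34 mm above the pin at 0.6 rad, 60 mm at 1.57.
- tablet_bottle: Loose white tablet bottle with screw cap, 38 mm wide, 68 mm high, standing to the left of the unit; a bystander. Origin at the centre of its underside.
- pot_stack: Loose stack of clear dose pots, 46 mm wide, 58 mm high, standing to the right of the unit; a bystander. Origin at the centre of its underside.
- vial_side: Loose white vial, 39 mm wide, 72 mm high, standing behind the unit's right end; a bystander. Origin at the centre of its underside.
- pillbox: Loose four-compartment blue pill box, 47 by 132 by 29 mm, lying in front of the unit; a bystander. Origin at the centre of its underside.

How it is judged:
By the outcome, as a careful person would: the job done as asked, in the order asked, and still so for the second after the job is handed in, with the robot touching nothing.
It also fails if it takes over 48 s, if anything falls off the work surface, if the arm or the gripper's body presses on something with over 40 N, if the wrist force passes 120 N, or if a joint passes its speed limit or range.

## Robot

A 6-joint arm with a two-finger parallel gripper is mounted at the origin on a cart in front of the work surface, level with it; the furniture and walls round the work are solid. World frame = base frame: x ahead of the robot, y to its left, z up, the work surface at z = 0. Lengths are in m, angles in degrees, forces in N, time in s.
With the tool pointing down it reaches from about 0.4 to 0.825 m from the base axis. Payload 7 kg.
Tool frame: the origin (TCP) lies between the finger pads; the fingertips stand 11 mm ahead of it and the grasp point (between the pads) lies 8 mm behind it; z points along the fingers, y is the direction in which the jaws open and shut (so a half turn about z gives the same grasp; the last joint's range is limited). The gripper opens to 88 mm and grips with 3 to 60 N. Pads are 19 mm wide; open, the fingers measure 130 mm over their backs; the gripper's body (78 mm by 193 mm) begins 47 mm behind the grasp point.
Start: joints at [16.507, 20.546, 0.682, 0, -70.136, -16.507], TCP at [0.675, -0, 0.216] pointing down, gripper open.
Joint ranges: [-176.03, 176.03], [-82.01, 121.73], [-58.28, 71.71], [-173.87, 95.51], [-174.79, -0.11], [-173.66, 173.66]. Speed limits (degrees/s): [136.94, 136.94, 172.46, 180, 180, 180].

## Interface

Orientations are given as [roll, pitch, yaw] about the fixed x, y, z axes, in that order (R = Rz(yaw) Ry(pitch) Rx(roll)).
In Python, from plant import r gives the robot as it stands.
- The arm moves only by the shell command python3 -m inch 'ROWS' [OPENING] [FORCE]. ROWS is JSON, a list of rows, each an object of numbers: "x", "y", "z": the shift along the tool's x, y, z as a fraction of full scale; "yaw": the turn about the tool's z as a fraction of full scale. In form: [{"x": .., "y": .., "z": .., "yaw": ..}, ...]. A call has 1 to 5 rows; each row shifts and turns the pose as measured when the row begins, along the tool's axes as they then stand; what a row does not reach is not made up. Full scale, the value 1, is 0.025 m for a shift and 4 degrees for a turn. A row lasts 1/12 s, in which the tool goes at most 41.7 mm and 7.16 degrees, less where a joint would pass 70% of its speed; a pose out of reach is approached as far as the arm can. A call with a number of a shift or a turn outside -1 to 1 is refused whole. A call with a gripper value outside its range is refused whole. OPENING is the opening, from -1 (shut) to 1 (fully open), set as the call begins (- or left out, the last holds). The fingers move at their own pace and stop on an object; FORCE is the grip in N (left out, the last holds). Time passes only in rows, so rows that do not move let the fingers close. It gives the time, the measured TCP pose, the force and the opening at its end, in the units of the state.
- r.get_state(): the state, without advancing time (a new reading comes with each control period).
- r.capture(name): name is "scene" or "side" or "wrist"; returns (picture, depth): 480x640x3 uint8, red, green, blue; 480x640 float32, m along the optical axis (not along the pixel's ray), 0 where there is no reading.
- r.camera_info(name): a dict with "mtx" (3x3 intrinsics, pixels), "k1" (the pictures are not rectified: a ray, as slopes to the right and down, at radius r is drawn at 1 + k1 r^2 times it, then the intrinsics apply), "pose" (4x4, takes a point from camera to world coordinates). Camera axes: x right, y down, z forward; pixel columns grow to the right and rows downward; lengths in m; the calibration is good to about 2 mm. A picture is of the moment at which its call begins: read the wrist's pose just before it. camera_info takes no time and is no camera call; for the wrist camera it gives the pose at the moment of the call.
- r.close_job(): hands the job in, once; it reports no verdict.
The state is a dict: "time_s": time; "joints": joint angles; "qd": joint speeds; "joint_torque": joint torques, N m; "tcp_pos": TCP position; "eef_rot": TCP orientation; "contact_force": force on the tool from outside, world axes, zero at the start; "moment": the same for the moment, N m; "gripper_width": finger opening in m.
Only numpy, scipy, OpenCV 4.12 (cv2) and the standard library are available. Lean on these libraries where they do the work, as an engineer would, in place of code of your own. Each camera call takes 0.05 s, during which the arm holds its last target. There are 200 camera calls.

## Working session

There is one attempt and no reset: what is moved stays moved. The work goes in short steps, Python scripts to look and compute and a shell command to move; the robot and the scene stay as the last step left them, time stands still between calls to the robot, and variables do not carry over. Pictures are saved under pics/ and viewed, about 8 in all and at most 12, crops included, and the job is handed in when it is done.

```bash
mkdir -p pics; ls; python3 - <<'E'
from plant import r
import cv2,numpy as np
s=r.get_state();print(s)
for n in("scene","side"):
    p,d=r.capture(n);cv2.imwrite(f"pics/{n}0.png",p[:,:,::-1]);np.savez(f"pics/{n}0.npz",p=p,d=d);i=r.camera_info(n);print(n,i)
E
```

```text
pics
{'time_s': 0.0, 'joints': array([ 1.65085890e+01,  2.05920928e+01,  6.34020699e-01, -2.17915251e-02,
       -7.01354362e+01, -1.65091941e+01]), 'qd': array([-0.0087024 , -0.06999486,  0.02193239,  0.01485385,  0.03367523,
       -0.03176995]), 'joint_torque': array([-8.00930356e-04, -5.82726967e+01,  2.93058443e+01,  6.99745238e+00,
        6.93249181e-03, -2.06530804e-04]), 'tcp_pos': array([6.74493162e-01, 2.30101217e-06, 2.15511895e-01]), 'eef_rot': array([ 1.79904525e+02, -6.93419442e-03, -9.00080207e+01]), 'contact_force': array([0.63338355, 0.90041539, 0.21001204]), 'moment': array([ 0.05210996,  0.03020489, -0.00691984]), 'gripper_width': 0.08770020064382188}
scene {'mtx': array([[477.85850192,   0.        , 313.05407086],
       [  0.        , 477.85850192, 237.23998959],
       [  0.        ,   0.        ,   1.        ]]), 'k1': 0.037320484370524265, 'pose': array([[ 0.57488117, -0.51597958,  0.63504072, -0.05419554],
       [-0.81812198, -0.34946106,  0.45667646, -0.45914399],
       [-0.01371373, -0.78207547, -0.62303282,  0.67236012],
       [ 0.        ,  0.        ,  0.        ,  1.        ]])}
side {'mtx': array([[438.32716761,   0.        , 313.88981178],
       [  0.        , 438.32716761, 234.73264519],
       [  0.        ,   0.        ,   1.        ]]), 'k1': -0.03935989142910023, 'pose': array([[ 0.94985472, -0.14252829,  0.27831943,  0.31725698],
       [-0.31250468, -0.40192623,  0.86069514, -0.75012019],
       [-0.01080952, -0.90451147, -0.42631228,  0.45221628],
       [ 0.        ,  0.        ,  0.        ,  1.        ]])}
```

View pics/scene0.png

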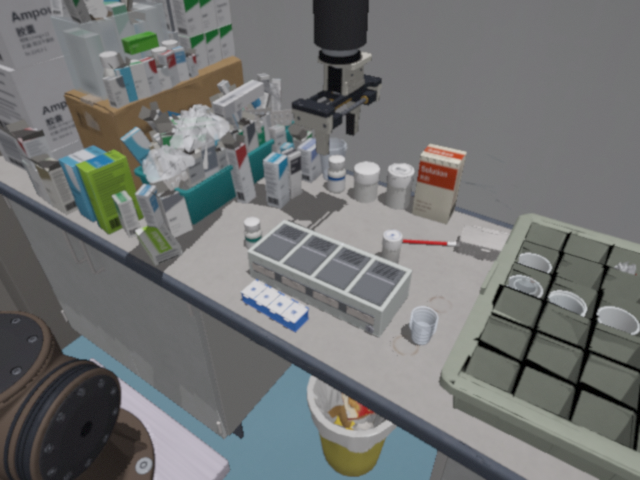

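View pics/side0.png

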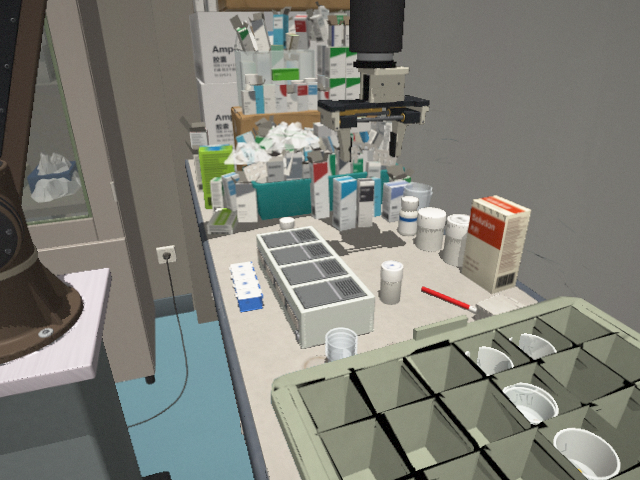

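The scene view shows the unit with its top corners at about (275,222), (410,270), (383,310) and (250,262). The bottle is at (252,230), the vial at (392,245), the pots at (423,325) and the pillbox at (275,303). Next I'll fit the top plane.

```bash
cat > h.py <<'E'
import numpy as np,cv2
from plant import r
def cloud(n,d,i=None):
    i=i or r.camera_info(n);K=i["mtx"];v,u=np.indices(d.shape)
    a=np.stack([u.ravel(),v.ravel()],1).astype(np.float64)[:,None]
    s=cv2.undistortPoints(a,K,np.array([i["k1"],0,0,0,0.]))[:,0]
    z=d.ravel();c=np.c_[s*z[:,None],z];P=i["pose"]
    return (c@P[:3,:3].T+P[:3,3]).reshape(*d.shape,3)
E
python3 - <<'E'
from h import *
for n in("scene","side"):
    f=np.load(f"pics/{n}0.npz");W=cloud(n,f["d"]);
    m=((f["d"]>0)&(W[...,2]>.062)&(W[...,2]<.078)&(W[...,0]>.4)&(W[...,0]<.9)&(abs(W[...,1])<.3)).astype(np.uint8)
    k,l,st,_=cv2.connectedComponentsWithStats(m,connectivity=4)
    for j in np.argsort(-st[1:,4])[:3]+1:
        q=W[l==j];rc=cv2.minAreaRect((q[:,:2]*1000).astype(np.float32));print(n,st[j],rc,np.median(q[:,2]),q[:,:2].min(0),q[:,:2].max(0))
    # bystanders
    m=((f["d"]>0)&(W[...,2]>.015)&(W[...,2]<.09)&(W[...,0]>.35)&(W[...,0]<.95)&(abs(W[...,1])<.4)).astype(np.uint8)
    k,l,st,_=cv2.connectedComponentsWithStats(m,connectivity=4)
    for j in range(1,k):
        if st[j,4]>100:
            q=W[l==j];print("  obj",st[j],q.min(0).round(3),q.max(0).round(3))
E
```

```text
scene [ 248  220  164   94 7096] ((518.2503051757812, -79.5643310546875), (128.98568725585938, 297.25921630859375), 2.135089874267578) 0.06970062670739174 [ 0.45074056 -0.22966429] [0.58503536 0.06939212]
scene [164 171  87  46 545] ((564.3739624023438, 280.5741882324219), (35.34292984008789, 235.2820281982422), 77.48471069335938) 0.07030208995948983 [0.44692565 0.2457476 ] [0.67887965 0.29889001]
scene [415 187  44  16 250] ((847.4236450195312, -162.77792358398438), (45.949859619140625, 100.15806579589844), 36.38694763183594) 0.07023177666390573 [ 0.83088015 -0.19496195] [ 0.89546669 -0.11078668]
  obj [287 130  29  20 160] [0.849 0.221 0.055] [0.933 0.282 0.09 ]
  obj [  116   134   447   272 21198] [ 0.365 -0.4    0.015] [0.936 0.398 0.09 ]
  obj [  243   217   169   116 10877] [ 0.449 -0.23   0.015] [0.676 0.142 0.075]
  obj [ 241  279   68   49 1493] [ 0.382 -0.101  0.015] [0.434 0.033 0.032]
  obj [409 306  30  36 807] [ 0.478 -0.311  0.015] [ 0.527 -0.266  0.062]
side [ 256  226  119   91 5988] ((519.8291015625, -81.05563354492188), (124.14566040039062, 298.89886474609375), 1.8067822456359863) 0.0700924799697285 [ 0.45355979 -0.23062423] [0.58585159 0.06983967]
side [445 228  76  37 577] ((842.8237915039062, -127.8133773803711), (53.69150161743164, 161.04962158203125), 23.91353988647461) 0.07014061771995805 [ 0.82873248 -0.19657254] [ 0.89958036 -0.04331882]
side [257 186  76  14 440] ((601.7655639648438, 266.1834411621094), (43.2371826171875, 200.1507110595703), 87.31369018554688) 0.07005208206633504 [0.50243822 0.24188998] [0.70266274 0.29244425]
  obj [  207   174   433   258 39969] [ 0.369 -0.4    0.015] [0.935 0.396 0.09 ]
  obj [380 260  23  38 760] [ 0.636 -0.169  0.015] [ 0.675 -0.127  0.075]
  obj [229 261  34  45 974] [ 0.386 -0.103  0.015] [0.434 0.032 0.031]
```

The unit centre is about (0.5195, -0.080) with yaw about 2°. The top height (70 mm) and the 124×298 mm size both agree with the spec. Next I'll close the fingers and turn the tool so the jaws lie along the row.

```bash
A='[{"yaw":-1},{"yaw":-1},{"yaw":-1},{"yaw":-1},{"yaw":-1}]'
python3 -m inch '[{"yaw":-1},{"yaw":-1},{"yaw":-1},{"yaw":-1},{"yaw":-1}]' -1 10
for i in 1 2 3; do python3 -m inch '[{"yaw":-1},{"yaw":-1},{"yaw":-1},{"yaw":-1},{"yaw":-1}]'; done
```

```text
validation failed for argument at $[0]...
validation failed for argument at $[0]...
validation failed for argument at $[0]...
validation failed for argument at $[0]...
```

```bash
python3 -m inch '[{"x":0,"y":0,"z":0,"yaw":-1},{"x":0,"y":0,"z":0,"yaw":-1},{"x":0,"y":0,"z":0,"yaw":-1},{"x":0,"y":0,"z":0,"yaw":-1},{"x":0,"y":0,"z":0,"yaw":-1}]' -1 10
```

```text
time_s: 0.52
tcp_pos: [0.673, -0.0001, 0.2127]
eef_rot: [179.6, 0.1, -69.3]
contact_force: [0.4, -0.3, -0.7]
gripper_width: 0.0599
```

```bash
python3 -m inch '[{"x":0,"y":0,"z":0,"yaw":-1},{"x":0,"y":0,"z":0,"yaw":-1},{"x":0,"y":0,"z":0,"yaw":-1},{"x":0,"y":0,"z":0,"yaw":-1},{"x":0,"y":0,"z":0,"yaw":-1}]'
python3 -m inch '[{"x":0,"y":0,"z":0,"yaw":-1},{"x":0,"y":0,"z":0,"yaw":-1},{"x":0,"y":0,"z":0,"yaw":-1},{"x":0,"y":0,"z":0,"yaw":-1},{"x":0,"y":0,"z":0,"yaw":-1}]'
python3 -m inch '[{"x":0,"y":0,"z":0,"yaw":-1},{"x":0,"y":0,"z":0,"yaw":-1},{"x":0,"y":0,"z":0,"yaw":-1},{"x":0,"y":0,"z":0,"yaw":-1},{"x":0,"y":0,"z":0,"yaw":-0.8}]'
```

```text
time_s: 0.93
tcp_pos: [0.6715, -0.0001, 0.2097]
eef_rot: [179.4, 0.4, -48.3]
contact_force: [0.5, -0.5, -0.0]
gripper_width: 0.0263
time_s: 1.35
tcp_pos: [0.6699, -0.0002, 0.2067]
eef_rot: [179.5, 0.8, -27.3]
contact_force: [-0.7, 0.3, -0.7]
gripper_width: 0.0009
time_s: 1.77
tcp_pos: [0.6683, -0.0002, 0.2038]
eef_rot: [179.7, 1.3, -7.0]
contact_force: [0.5, 0.1, -0.3]
gripper_width: 0.0002
```

```bash
python3 -m inch '[{"x":-0.93,"y":-0.2,"z":0,"yaw":-0.45},{"x":-0.93,"y":-0.2,"z":0,"yaw":-0.45},{"x":-0.93,"y":-0.2,"z":0,"yaw":-0.45},{"x":-0.93,"y":-0.2,"z":0,"yaw":-0.45},{"x":-0.93,"y":-0.2,"z":0,"yaw":-0.4}]'
python3 -m inch '[{"x":0,"y":0,"z":0,"yaw":0}]'
```

```text
time_s: 2.18
tcp_pos: [0.5513, 0.0307, 0.2009]
eef_rot: [179.8, 1.7, 2.2]
contact_force: [-0.4, 1.0, -0.4]
gripper_width: 0.0005
time_s: 2.27
tcp_pos: [0.5477, 0.031, 0.201]
eef_rot: [179.8, 1.8, 2.3]
contact_force: [-1.4, -0.7, -0.5]
gripper_width: 0.0008
```

```bash
python3 -m inch '[{"x":0.06,"y":0,"z":0.85,"yaw":0},{"x":0.06,"y":0,"z":0.85,"yaw":0},{"x":0.06,"y":0,"z":0.85,"yaw":0},{"x":0.06,"y":0,"z":0.85,"yaw":0},{"x":0.06,"y":0,"z":0.2,"yaw":0}]'
python3 -m inch '[{"x":0,"y":0,"z":0,"yaw":0}]'
```

```text
time_s: 2.68
tcp_pos: [0.553, 0.0321, 0.111]
eef_rot: [180.0, 1.4, 2.4]
contact_force: [-0.1, -0.5, -0.9]
gripper_width: 0.0002
time_s: 2.77
tcp_pos: [0.5525, 0.0317, 0.1098]
eef_rot: [179.9, 1.5, 2.4]
contact_force: [-0.4, 0.5, 0.5]
gripper_width: 0.0007
```

```bash
python3 -m inch '[{"x":0,"y":0.06,"z":0.5,"yaw":0},{"x":0,"y":0.04,"z":0.45,"yaw":0}]'
python3 -m inch '[{"x":0,"y":0,"z":0.1,"yaw":0}]'
python3 -m inch '[{"x":0,"y":0,"z":0.08,"yaw":0}]'
```

```text
time_s: 2.93
tcp_pos: [0.5542, 0.0296, 0.0882]
eef_rot: [179.9, 1.3, 2.4]
contact_force: [-0.1, 0.3, -1.5]
gripper_width: 0.0001
time_s: 3.02
tcp_pos: [0.5538, 0.0293, 0.0848]
eef_rot: [179.9, 1.4, 2.4]
contact_force: [-0.2, 0.0, -0.2]
gripper_width: 0.0006
time_s: 3.1
tcp_pos: [0.5542, 0.0293, 0.083]
eef_rot: [179.9, 1.4, 2.4]
contact_force: [0.3, 0.2, 1.2]
gripper_width: 0.0005
```

```bash
python3 -m inch '[{"x":0,"y":0,"z":0.08,"yaw":0}]'
```

```text
time_s: 3.18
tcp_pos: [0.5544, 0.0293, 0.0814]
eef_rot: [179.9, 1.4, 2.4]
contact_force: [-0.1, -0.1, -0.6]
gripper_width: 0.0005
```

```bash
python3 -m inch '[{"x":0,"y":0,"z":0.06,"yaw":0}]'
python3 -m inch '[{"x":0,"y":0,"z":0.06,"yaw":0}]'
```

```text
time_s: 3.27
tcp_pos: [0.5548, 0.0294, 0.0803]
eef_rot: [179.9, 1.3, 2.4]
contact_force: [-0.3, 0.6, 0.2]
gripper_width: 0.0003
time_s: 3.35
tcp_pos: [0.5551, 0.0295, 0.0792]
eef_rot: [179.9, 1.3, 2.4]
contact_force: [-0.2, -0.3, 0.5]
gripper_width: 0.0004
```

```bash
python3 -m inch '[{"x":0,"y":0,"z":0.06,"yaw":0}]'
```

```text
time_s: 3.43
tcp_pos: [0.5554, 0.0296, 0.0781]
eef_rot: [179.9, 1.2, 2.4]
contact_force: [0.1, 0.3, -0.4]
gripper_width: 0.0004
```

```bash
python3 -m inch '[{"x":0,"y":0,"z":0.06,"yaw":0}]'
python3 -m inch '[{"x":0,"y":0,"z":0.06,"yaw":0}]'
```

```text
time_s: 3.52
tcp_pos: [0.5556, 0.0297, 0.0769]
eef_rot: [180.0, 1.2, 2.4]
contact_force: [-0.4, 0.3, 0.4]
gripper_width: 0.0009
time_s: 3.6
tcp_pos: [0.5557, 0.0298, 0.0755]
eef_rot: [180.0, 1.2, 2.4]
contact_force: [-0.3, 0.1, 1.0]
gripper_width: 0.0007
```

```bash
python3 -m inch '[{"x":0,"y":0,"z":0.06,"yaw":0}]'; python3 -c "
from h import *
p,d=r.capture('side');cv2.imwrite('pics/s1.png',cv2.resize(p[190:370,220:420,::-1],None,fx=3,fy=3))"
```

```text
time_s: 3.68
tcp_pos: [0.5558, 0.0299, 0.0741]
eef_rot: [180.0, 1.1, 2.4]
contact_force: [0.6, 0.4, 0.2]
gripper_width: 0.0002
```

View pics/s1.png

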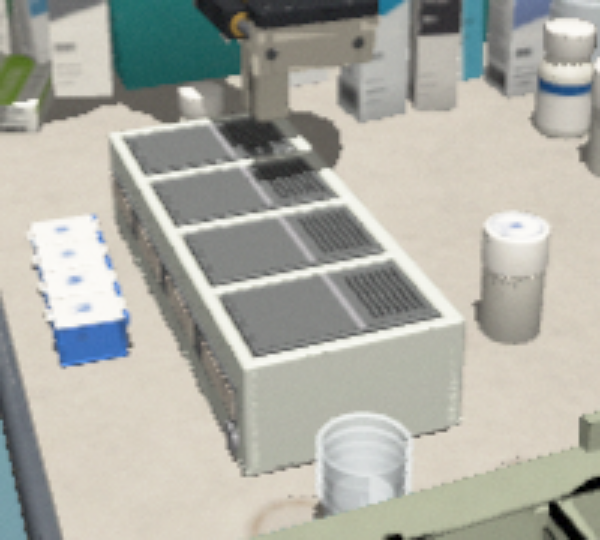

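The crop shows the fingers over lid 1's tail, with the tips near (265,118) and their shadow on the tail. No lid looks tipped. I'll check the heights from depth.

```bash
python3 - <<'E'
from h import *
for n in("side","scene"):
    p,d=r.capture(n);W=cloud(n,d);x,y,z=W[...,0],W[...,1],W[...,2]
    m=(d>0)&(x>.52)&(x<.60)&(y>-.02)&(y<.08)&(z>.04)&(z<.13)
    print(n,m.sum())
    for a in np.arange(.045,.13,.005):
        q=m&(z>=a)&(z<a+.005)
        if q.sum(): print(round(a,3),q.sum(),x[q].min().round(3),x[q].max().round(3),y[q].min().round(3),y[q].max().round(3))
    m=(d>0)&(x>.455)&(x<.51)&(y>0.)&(y<.05)&(z>.05)&(z<.12);print("lid1 front z",np.percentile(z[m],[5,50,95]))
    if n=="scene": cv2.imwrite('pics/c1.png',cv2.resize(p[200:320,220:420,::-1],None,fx=4,fy=4))
print(r.get_state()["tcp_pos"],r.get_state()["contact_force"])
E
```

```text
side 735
0.065 189 0.52 0.58 -0.019 0.069
0.07 296 0.52 0.578 -0.02 0.067
0.08 1 0.547 0.547 0.033 0.033
0.085 21 0.545 0.567 0.013 0.046
0.09 40 0.544 0.567 0.01 0.043
0.095 34 0.544 0.567 0.011 0.045
0.1 37 0.545 0.568 0.013 0.045
0.105 34 0.544 0.567 0.01 0.045
0.11 34 0.545 0.567 0.01 0.045
0.115 32 0.544 0.567 0.01 0.044
0.12 11 0.545 0.566 0.01 0.045
0.125 6 0.545 0.546 0.032 0.051
lid1 front z [0.06542754 0.07013786 0.07134115]
scene 1000
0.06 1 0.56 0.56 0.001 0.001
0.065 356 0.52 0.58 -0.02 0.07
0.07 294 0.52 0.576 -0.02 0.067
0.08 1 0.546 0.546 0.03 0.03
0.085 25 0.543 0.567 0.012 0.044
0.09 41 0.542 0.566 0.012 0.046
0.095 35 0.54 0.568 0.011 0.045
0.1 42 0.541 0.566 0.012 0.046
0.105 38 0.542 0.566 0.012 0.045
0.11 38 0.543 0.561 0.011 0.046
0.115 38 0.542 0.564 0.009 0.045
0.12 39 0.541 0.566 0.009 0.049
0.125 52 0.542 0.566 0.008 0.048
lid1 front z [0.06680727 0.06984492 0.07157861]
[0.55561404 0.02978796 0.07389703] [ 0.08417449 -0.63200911  0.43383365]
```

View pics/c1.png

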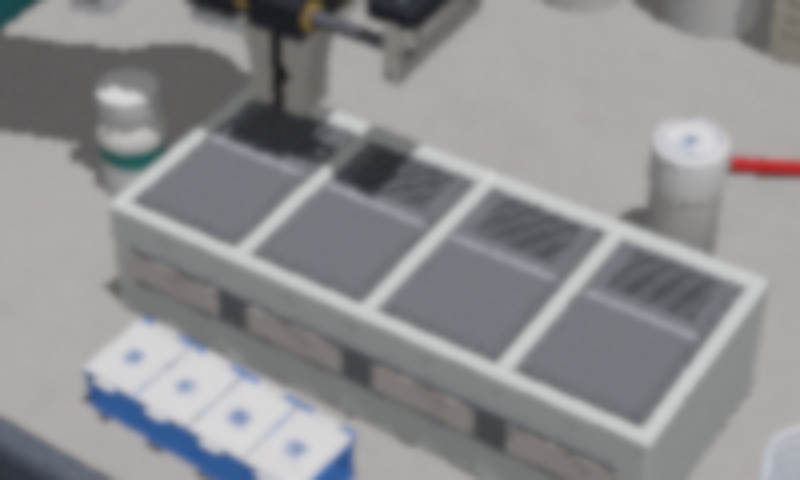

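The image and depth agree that the fingertips are at about z 0.084, so with the fingers shut the tips sit about 10 mm behind the TCP. They haven't reached the lid yet, so I'll go on down.

```bash
python3 -m inch '[{"x":-0.04,"y":0,"z":0.2,"yaw":0},{"x":-0.04,"y":0,"z":0.12,"yaw":0}]'
python3 -m inch '[{"x":0,"y":0,"z":0.06,"yaw":0}]'
```

```text
time_s: 4.0
tcp_pos: [0.554, 0.0299, 0.0661]
eef_rot: [180.0, 1.1, 2.4]
contact_force: [0.2, -0.4, 0.0]
gripper_width: 0.0007
time_s: 4.08
tcp_pos: [0.5536, 0.0298, 0.0641]
eef_rot: [180.0, 1.1, 2.4]
contact_force: [-0.5, 0.1, -0.7]
gripper_width: 0.0006
```

```bash
python3 -m inch '[{"x":0,"y":0,"z":0.06,"yaw":0}]'
python3 -m inch '[{"x":0,"y":0,"z":0.06,"yaw":0}]'
```

```text
time_s: 4.17
tcp_pos: [0.5533, 0.0297, 0.0622]
eef_rot: [180.0, 1.1, 2.4]
contact_force: [-0.2, -0.1, -0.2]
gripper_width: 0.0001
time_s: 4.25
tcp_pos: [0.5531, 0.0297, 0.0604]
eef_rot: [180.0, 1.2, 2.4]
contact_force: [-1.3, 0.2, -0.1]
gripper_width: 0.0003
```

```bash
python3 -m inch '[{"x":0,"y":0,"z":0.05,"yaw":0}]'
python3 -m inch '[{"x":0,"y":0,"z":0.05,"yaw":0}]'
```

```text
time_s: 4.33
tcp_pos: [0.5532, 0.0297, 0.0589]
eef_rot: [180.0, 1.2, 2.4]
contact_force: [0.5, -0.1, 0.4]
gripper_width: 0.0009
time_s: 4.42
tcp_pos: [0.5534, 0.0297, 0.0584]
eef_rot: [179.9, 1.1, 2.5]
contact_force: [-7.0, 1.7, 21.7]
gripper_width: 0.0004
```

```bash
python3 -m inch '[{"x":0,"y":0,"z":0.05,"yaw":0}]'
python3 -m inch '[{"x":0,"y":0,"z":0.05,"yaw":0}]'
```

```text
time_s: 4.5
tcp_pos: [0.5534, 0.0297, 0.0585]
eef_rot: [179.9, 1.1, 2.5]
contact_force: [-8.3, 1.8, 19.1]
gripper_width: 0.0007
time_s: 4.58
tcp_pos: [0.5534, 0.0297, 0.0586]
eef_rot: [179.9, 1.1, 2.5]
contact_force: [-5.4, 1.1, 14.2]
gripper_width: 0.0006
```

Lid 1 stops dead at TCP z 0.0585 with about 20 N, so it is bolted. On to lid 2.

```bash
python3 -m inch '[{"x":0,"y":0,"z":-0.6,"yaw":0},{"x":0,"y":0.95,"z":0,"yaw":0},{"x":0,"y":0.95,"z":0,"yaw":0},{"x":0,"y":0.95,"z":0,"yaw":0},{"x":0,"y":0,"z":0,"yaw":0}]'
```

```text
time_s: 5.0
tcp_pos: [0.5579, -0.0421, 0.0756]
eef_rot: [179.9, 1.0, 2.8]
contact_force: [-0.0, -0.9, 0.0]
gripper_width: 0.0003
```

```bash
python3 -m inch '[{"x":-0.08,"y":0,"z":0.35,"yaw":0.1},{"x":0,"y":0.02,"z":0.1,"yaw":0}]'
python3 -m inch '[{"x":0,"y":0,"z":0.04,"yaw":0}]'
```

```text
time_s: 5.17
tcp_pos: [0.5561, -0.0436, 0.0642]
eef_rot: [179.9, 0.9, 2.2]
contact_force: [-1.0, -0.6, -1.0]
gripper_width: 0.0003
time_s: 5.25
tcp_pos: [0.5558, -0.0435, 0.0624]
eef_rot: [179.9, 0.9, 2.2]
contact_force: [0.2, -0.6, -0.1]
gripper_width: 0.0005
```

```bash
python3 -m inch '[{"x":0,"y":0,"z":0.05,"yaw":0}]'
python3 -m inch '[{"x":0,"y":0,"z":0.05,"yaw":0}]'
```

```text
time_s: 5.33
tcp_pos: [0.5554, -0.0431, 0.0606]
eef_rot: [179.9, 1.0, 2.2]
contact_force: [-0.4, 0.1, -0.1]
gripper_width: 0.0006
time_s: 5.42
tcp_pos: [0.5553, -0.0427, 0.059]
eef_rot: [179.9, 1.0, 2.3]
contact_force: [-0.1, -1.0, 0.7]
gripper_width: 0.0004
```

```bash
python3 -m inch '[{"x":0,"y":0,"z":0.05,"yaw":0}]'
python3 -m inch '[{"x":0,"y":0,"z":0.05,"yaw":0}]'
```

```text
time_s: 5.5
tcp_pos: [0.5554, -0.0423, 0.0576]
eef_rot: [179.9, 1.0, 2.3]
contact_force: [-0.4, -0.9, 1.3]
gripper_width: 0.0008
time_s: 5.58
tcp_pos: [0.5554, -0.0419, 0.0563]
eef_rot: [179.9, 1.0, 2.4]
contact_force: [-0.3, -0.1, 0.6]
gripper_width: 0.0006
```

```bash
python3 -m inch '[{"x":0,"y":0.03,"z":0.05,"yaw":0}]'
python3 -m inch '[{"x":0,"y":0.03,"z":0.05,"yaw":0}]'
```

```text
time_s: 5.67
tcp_pos: [0.5555, -0.0422, 0.055]
eef_rot: [179.9, 1.0, 2.4]
contact_force: [-0.6, 0.4, 0.7]
gripper_width: 0.0004
time_s: 5.75
tcp_pos: [0.5557, -0.0427, 0.0537]
eef_rot: [179.9, 1.0, 2.4]
contact_force: [-0.9, 0.6, 0.5]
gripper_width: 0.0006
```

```bash
python3 -m inch '[{"x":0,"y":0.03,"z":0.05,"yaw":0}]'
python3 -m inch '[{"x":0,"y":0.03,"z":0.05,"yaw":0}]'
```

```text
time_s: 5.83
tcp_pos: [0.5559, -0.0432, 0.0524]
eef_rot: [179.9, 1.0, 2.5]
contact_force: [-0.9, 0.2, 0.5]
gripper_width: 0.0003
time_s: 5.92
tcp_pos: [0.556, -0.0438, 0.0511]
eef_rot: [179.9, 0.9, 2.5]
contact_force: [0.1, 1.3, 1.2]
gripper_width: 0.0004
```

Lid 2 gives way at under about 1 N, so it's the released one. I'll press further.

```bash
python3 -m inch '[{"x":0,"y":0,"z":0.06,"yaw":-0.05},{"x":0,"y":0,"z":0.06,"yaw":0},{"x":0,"y":0,"z":0.06,"yaw":0},{"x":0,"y":0,"z":0.06,"yaw":0},{"x":0,"y":0,"z":0.06,"yaw":0}]'
python3 - <<'E'
from h import *
p,d=r.capture("scene");W=cloud("scene",d);cv2.imwrite('pics/c2.png',cv2.resize(p[170:320,220:420,::-1],None,fx=4,fy=4))
m=(d>0)&(abs(W[...,1]+.043)<.03)&(W[...,0]>.45)&(W[...,0]<.53)&(W[...,2]<.11)
for a in np.arange(.46,.53,.01):
    q=m&(abs(W[...,0]-a)<.005);print(round(a,3),q.sum(),np.percentile(W[q][:,2],[10,50,90]) if q.sum() else 0)
E
```

```text
time_s: 6.33
tcp_pos: [0.5561, -0.0442, 0.043]
eef_rot: [179.9, 0.9, 2.7]
contact_force: [-0.5, 0.6, 0.5]
gripper_width: 0.0004
0.46 495 [0.00199066 0.04946781 0.06966643]
0.47 64 [-0.78179022  0.06073501  0.06487585]
0.48 226 [-0.77988863  0.06299354  0.10827935]
0.49 161 [-0.78134574  0.06144332  0.06546701]
0.5 191 [-0.7821724  -0.49287224  0.06396397]
0.51 232 [-0.78151706 -0.47945498  0.06076885]
0.52 194 [-0.78263547 -0.47992127  0.0562196 ]
0.53 87 [-0.78223176 -0.4811973   0.06918833]
```

View pics/c2.png

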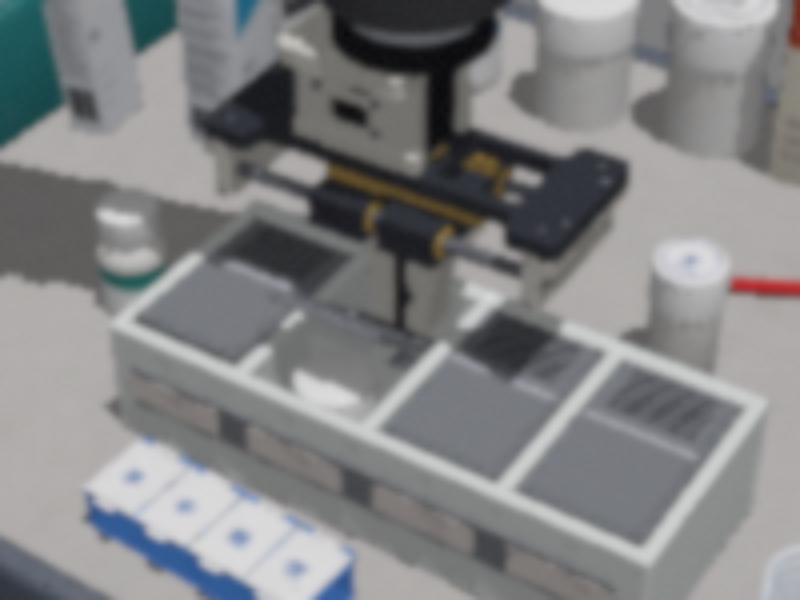

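Lid 2's front edge is up, seen edge-on from crop (310,305) to (420,350). Its height of about 0.108 matches roughly 0.7 rad, and the other lids are flat. Next I'll lift clear and go round over the top to the front.

```bash
python3 -m inch '[{"x":0,"y":0,"z":-0.9,"yaw":0.1},{"x":0,"y":0,"z":-0.9,"yaw":0},{"x":0,"y":0,"z":-0.9,"yaw":0},{"x":0,"y":0,"z":-0.9,"yaw":0},{"x":0,"y":0,"z":-0.3,"yaw":0}]'
```

```text
time_s: 6.8
tcp_pos: [0.5543, -0.0448, 0.1394]
eef_rot: [179.8, 1.5, 2.2]
contact_force: [0.9, -0.5, 0.3]
gripper_width: 0.0005
```

```bash
python3 -m inch '[{"x":-0.8,"y":0,"z":-0.1,"yaw":0},{"x":-0.8,"y":0,"z":0,"yaw":0},{"x":-0.8,"y":0,"z":0,"yaw":0},{"x":-0.8,"y":0,"z":0,"yaw":0},{"x":-0.5,"y":0,"z":0,"yaw":0}]'
python3 -m inch '[{"x":0,"y":0,"z":0,"yaw":0}]'
```

```text
time_s: 7.22
tcp_pos: [0.4615, -0.0481, 0.1446]
eef_rot: [179.9, 1.3, 2.1]
contact_force: [0.2, 0.6, 0.2]
gripper_width: 0.0006
time_s: 7.3
tcp_pos: [0.459, -0.0484, 0.1444]
eef_rot: [179.9, 1.4, 2.1]
contact_force: [-0.1, 0.4, 0.3]
gripper_width: 0.0006
```

```bash
python3 -m inch '[{"x":-0.1,"y":-0.08,"z":0.3,"yaw":0},{"x":0,"y":0,"z":0.7,"yaw":0},{"x":0,"y":0,"z":0.7,"yaw":0},{"x":0,"y":0,"z":0.7,"yaw":0},{"x":0,"y":0,"z":0.2,"yaw":0}]'
python3 -m inch '[{"x":0,"y":0,"z":-0.03,"yaw":0}]'
python3 - <<'E'
from h import *
p,d=r.capture("side");cv2.imwrite('pics/c3.png',cv2.resize(p[170:330,220:420,::-1],None,fx=3.5,fy=3.5))
E
```

```text
time_s: 7.72
tcp_pos: [0.4575, -0.0455, 0.0769]
eef_rot: [180.0, 1.0, 2.1]
contact_force: [-0.4, -0.5, -0.4]
gripper_width: 0.0003
time_s: 7.8
tcp_pos: [0.4569, -0.0457, 0.0759]
eef_rot: [179.9, 1.2, 2.1]
contact_force: [-1.0, 0.8, 0.2]
gripper_width: 0.0006
```

View pics/c3.png

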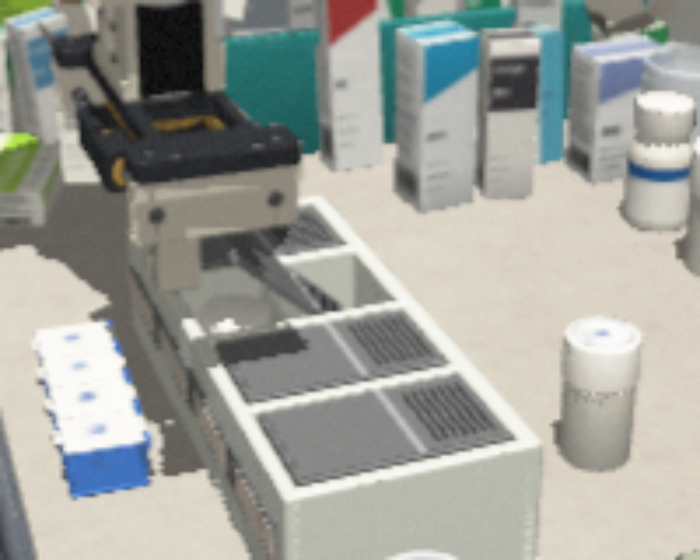

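The lid stands at about 0.75 rad, with its edge near crop (235,245) and the fingers in front of it at (180,285). I'll raise the tips a little so the lid doesn't reach the gripper body, then push back.

```bash
python3 -m inch '[{"x":0,"y":0,"z":-0.5,"yaw":0},{"x":0.3,"y":0,"z":-0.02,"yaw":0},{"x":0.3,"y":0,"z":-0.03,"yaw":0}]'
python3 -m inch '[{"x":0.2,"y":0,"z":-0.03,"yaw":0},{"x":0.2,"y":0,"z":-0.03,"yaw":0},{"x":0.2,"y":0,"z":-0.03,"yaw":0}]'
```

```text
time_s: 8.1
tcp_pos: [0.4728, -0.045, 0.091]
eef_rot: [179.9, 1.3, 2.1]
contact_force: [-3.4, -0.7, 1.2]
gripper_width: 0.0006
time_s: 8.35
tcp_pos: [0.491, -0.0442, 0.094]
eef_rot: [179.9, 1.2, 2.1]
contact_force: [-0.9, 0.2, 0.6]
gripper_width: 0.0003
```

```bash
python3 -m inch '[{"x":0.2,"y":0,"z":-0.03,"yaw":0},{"x":0.2,"y":0,"z":-0.03,"yaw":0},{"x":0.2,"y":0,"z":-0.03,"yaw":0}]'
```

```text
time_s: 8.6
tcp_pos: [0.5083, -0.0436, 0.0959]
eef_rot: [179.9, 1.1, 2.1]
contact_force: [-0.7, -0.1, -0.2]
gripper_width: 0.0007
```

```bash
python3 -m inch '[{"x":0.15,"y":0,"z":0,"yaw":0},{"x":0.1,"y":0,"z":0,"yaw":0}]'
python3 -m inch '[{"x":0.1,"y":0,"z":0,"yaw":0}]'
```

```text
time_s: 8.77
tcp_pos: [0.516, -0.0433, 0.0957]
eef_rot: [179.9, 1.1, 2.1]
contact_force: [-0.3, 0.1, -0.0]
gripper_width: 0.0003
time_s: 8.85
tcp_pos: [0.5188, -0.0432, 0.0955]
eef_rot: [179.9, 1.1, 2.1]
contact_force: [-1.3, -0.6, 0.7]
gripper_width: 0.0004
```

```bash
python3 -m inch '[{"x":0.08,"y":0,"z":0,"yaw":0}]'
python3 -m inch '[{"x":0.08,"y":0,"z":0,"yaw":0}]'
```

```text
time_s: 8.93
tcp_pos: [0.521, -0.0431, 0.0953]
eef_rot: [179.9, 1.1, 2.1]
contact_force: [-0.0, -0.1, -0.5]
gripper_width: 0.0008
time_s: 9.02
tcp_pos: [0.5215, -0.0433, 0.095]
eef_rot: [179.9, 1.3, 2.1]
contact_force: [-11.5, 2.7, 12.2]
gripper_width: 0.0007
```

There's a firm stop at x 0.5215, with the force jumping to 11 N. I'll back off and look.

```bash
python3 -m inch '[{"x":-0.2,"y":0,"z":0,"yaw":0},{"x":-0.6,"y":0,"z":0,"yaw":0},{"x":-0.9,"y":0,"z":-0.2,"yaw":0},{"x":-0.8,"y":0,"z":-0.8,"yaw":0},{"x":0,"y":0,"z":-0.9,"yaw":0}]'
python3 -m inch '[{"x":0,"y":0,"z":-0.9,"yaw":0},{"x":0,"y":0,"z":-0.9,"yaw":0},{"x":0,"y":0,"z":-0.5,"yaw":0},{"x":0,"y":0,"z":0,"yaw":0}]'
python3 - <<'E'
from h import *
P=np.array([.5195,-.080]);c,s=np.cos(np.radians(2)),np.sin(np.radians(2))
for n in("side","scene"):
    p,d=r.capture(n);W=cloud(n,d)
    if n=="side": cv2.imwrite('pics/c4.png',cv2.resize(p[170:350,220:420,::-1],None,fx=3.2,fy=3.2))
    X=(W[...,0]-P[0])*c+(W[...,1]-P[1])*s;Y=-(W[...,0]-P[0])*s+(W[...,1]-P[1])*c;Z=W[...,2]
    m=(d>0)&(abs(Y-.036)<.026)&(abs(X)<.06)&(Z>.075)&(Z<.14)
    for a in np.arange(.075,.135,.01):
        q=m&(Z>=a)&(Z<a+.01)
        if q.sum():print(n,round(a,3),q.sum(),np.percentile(X[q],[10,50,90]).round(4))
    for k,y in enumerate((.108,.036,-.036,-.108)):
        q=(d>0)&(abs(Y-y)<.025)&(X>-.05)&(X<.0);print("lid",k+1,np.percentile(Z[q],[10,50,90]).round(4))
E
```

```text
time_s: 9.43
tcp_pos: [0.4546, -0.0463, 0.1398]
eef_rot: [179.8, 1.9, 2.0]
contact_force: [-0.1, -0.0, -0.2]
gripper_width: 0.0007
time_s: 9.77
tcp_pos: [0.4562, -0.046, 0.2044]
eef_rot: [179.9, 1.5, 2.1]
contact_force: [0.7, 0.3, 0.4]
gripper_width: 0.0006
side 0.075 53 [0.0079 0.0088 0.0095]
side 0.085 58 [0.0095 0.0107 0.0116]
side 0.095 51 [0.0117 0.0125 0.0135]
side 0.105 53 [0.0132 0.0142 0.0148]
side 0.115 58 [0.0152 0.0162 0.017 ]
side 0.125 38 [0.0167 0.0186 0.0211]
lid 1 [0.0706 0.0719 0.0732]
lid 2 [0.0626 0.3459 0.4024]
lid 3 [0.0698 0.2879 0.3214]
lid 4 [0.0694 0.0702 0.0711]
scene 0.075 96 [0.0063 0.0077 0.0096]
scene 0.085 111 [0.0077 0.0095 0.0111]
scene 0.095 106 [0.0098 0.0113 0.0127]
scene 0.105 107 [0.0112 0.0131 0.0143]
scene 0.115 115 [0.0132 0.015  0.0168]
scene 0.125 51 [0.0151 0.0173 0.0202]
lid 1 [-0.7818  0.0705  0.073 ]
lid 2 [-0.7802  0.061   0.3434]
lid 3 [-0.5024  0.07    0.3213]
lid 4 [-0.4983  0.0696  0.071 ]
```

View pics/c4.png

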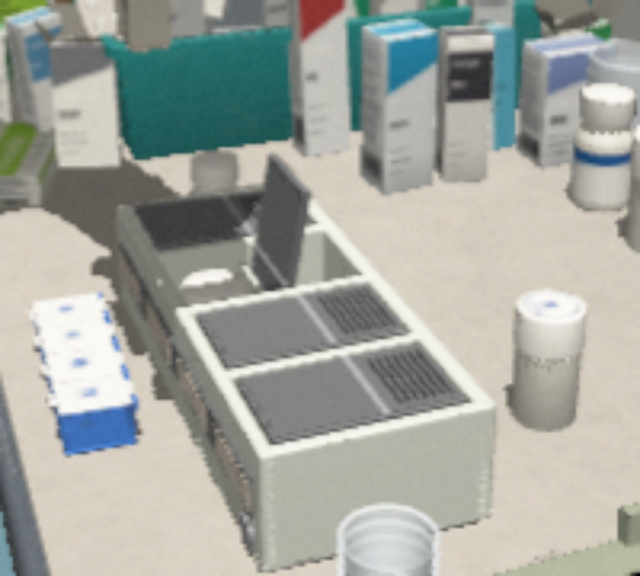

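Lid 2 leans back with a slope of 0.18, which is 1.75 rad, so it is on its stop. Nothing else has moved. Lid 1's front reads 1–2 mm high, so I'll check whether my test press left it slightly tipped.

```bash
python3 - <<'E'
from h import *
P=np.array([.5195,-.080]);c,s=np.cos(np.radians(2)),np.sin(np.radians(2))
def rep(n,d,t):
    W=cloud(n,d);X=(W[...,0]-P[0])*c+(W[...,1]-P[1])*s;Y=-(W[...,0]-P[0])*s+(W[...,1]-P[1])*c;Z=W[...,2]
    for k,y in ((1,.108),(3,-.036),(4,-.108)):
        q=(d>0)&(abs(Y-y)<.024)&(abs(Z-.07)<.008)
        f=q&(X>-.045)&(X<.045)
        print(t,n,k,"slope",np.polyfit(X[f],Z[f],1).round(4) if f.sum()>50 else None,f.sum(),[np.median(Z[q&(abs(X-a)<.006)]).round(4) for a in(-.045,-.03,-.015,0,.02,.035,.045)])
for n in("side","scene"):
    rep(n,np.load(f"pics/{n}0.npz")["d"],"t0")
    rep(n,np.mean([r.capture(n)[1] for _ in range(4)],0),"now")
E
```

```text
t0 side 1 slope [0.0011 0.0703] 451 [np.float64(0.0702), np.float64(0.0704), np.float64(0.0702), np.float64(0.0702), np.float64(0.0704), np.float64(0.0702), np.float64(0.0703)]
t0 side 3 slope [0.0013 0.0703] 699 [np.float64(0.0702), np.float64(0.0702), np.float64(0.0702), np.float64(0.0702), np.float64(0.0704), np.float64(0.0703), np.float64(0.0703)]
t0 side 4 slope [0.0005 0.0702] 901 [np.float64(0.0703), np.float64(0.0701), np.float64(0.0703), np.float64(0.0699), np.float64(0.0701), np.float64(0.0702), np.float64(0.0701)]
now side 1 slope [-0.0443  0.0708] 335 [np.float64(0.0728), np.float64(0.0722), np.float64(0.0713), np.float64(0.0707), np.float64(0.07), np.float64(0.0693), np.float64(0.0686)]
now side 3 slope [0.0014 0.0703] 699 [np.float64(0.0703), np.float64(0.0703), np.float64(0.0702), np.float64(0.0701), np.float64(0.0703), np.float64(0.0703), np.float64(0.0703)]
now side 4 slope [0.0009 0.0702] 900 [np.float64(0.0702), np.float64(0.0702), np.float64(0.0702), np.float64(0.0702), np.float64(0.0703), np.float64(0.0702), np.float64(0.0702)]
t0 scene 1 slope [0.001  0.0699] 67
[... 322 characters left out ...]
e 4 slope [-0.0003  0.07  ] 922 [np.float64(0.0701), np.float64(0.07), np.float64(0.0699), np.float64(0.0699), np.float64(0.07), np.float64(0.0699), np.float64(0.0698)]
now scene 1 slope [-0.0458  0.0703] 634 [np.float64(0.0725), np.float64(0.0717), np.float64(0.071), np.float64(0.0702), np.float64(0.0693), np.float64(0.0686), np.float64(0.0683)]
now scene 3 slope [0.0007 0.0699] 810 [np.float64(0.0699), np.float64(0.07), np.float64(0.0698), np.float64(0.0698), np.float64(0.0699), np.float64(0.07), np.float64(0.0697)]
now scene 4 slope [0.0007 0.0699] 899 [np.float64(0.0699), np.float64(0.0698), np.float64(0.07), np.float64(0.0698), np.float64(0.0699), np.float64(0.0699), np.float64(0.0699)]
```

Lid 1 was left tipped 0.045 rad by the test press. I'll press its front gently down again, since the other three must be shut.

```bash
python3 -m inch '[{"x":0.3,"y":-0.95,"z":0,"yaw":0},{"x":0.35,"y":-0.95,"z":0,"yaw":0},{"x":0.3,"y":-0.95,"z":0,"yaw":0},{"x":0,"y":0,"z":0,"yaw":0}]'
python3 -m inch '[{"x":0.04,"y":0,"z":0.9,"yaw":0},{"x":0.04,"y":0,"z":0.9,"yaw":0},{"x":0.04,"y":0,"z":0.9,"yaw":0},{"x":0.03,"y":0,"z":0.9,"yaw":0},{"x":0,"y":0,"z":0,"yaw":0}]'
```

```text
time_s: 10.6
tcp_pos: [0.4762, 0.0271, 0.1989]
eef_rot: [179.8, 1.9, 1.8]
contact_force: [-0.1, 0.0, 0.1]
gripper_width: 0.0006
time_s: 11.02
tcp_pos: [0.4787, 0.0287, 0.1062]
eef_rot: [179.8, 1.7, 2.0]
contact_force: [-1.4, 0.0, -0.3]
gripper_width: 0.0
```

```bash
python3 -m inch '[{"x":0.03,"y":0.03,"z":0.7,"yaw":0},{"x":0,"y":0.03,"z":0.6,"yaw":0},{"x":0,"y":0,"z":0.1,"yaw":0}]'
python3 -m inch '[{"x":0,"y":0,"z":0.04,"yaw":0}]'
```

```text
time_s: 11.27
tcp_pos: [0.4793, 0.0266, 0.0717]
eef_rot: [179.8, 1.7, 2.1]
contact_force: [-0.3, 0.3, 0.5]
gripper_width: 0.0001
time_s: 11.35
tcp_pos: [0.4794, 0.0264, 0.071]
eef_rot: [179.7, 1.8, 2.1]
contact_force: [-0.4, -0.4, 0.4]
gripper_width: 0.0006
```

```bash
python3 -m inch '[{"x":0,"y":0,"z":0.04,"yaw":0}]'
python3 -m inch '[{"x":0,"y":0,"z":0.03,"yaw":0}]'
```

```text
time_s: 11.43
tcp_pos: [0.4797, 0.0264, 0.0708]
eef_rot: [179.7, 1.7, 2.1]
contact_force: [-0.1, 0.1, 0.4]
gripper_width: 0.0007
time_s: 11.52
tcp_pos: [0.4803, 0.0266, 0.071]
eef_rot: [179.8, 1.7, 2.1]
contact_force: [-0.1, -0.2, 0.2]
gripper_width: 0.0
```

```bash
python3 -m inch '[{"x":-0.03,"y":0,"z":0.15,"yaw":0},{"x":-0.03,"y":0,"z":0.15,"yaw":0}]'
python3 -m inch '[{"x":-0.03,"y":0,"z":0.12,"yaw":0}]'
```

```text
time_s: 11.68
tcp_pos: [0.4803, 0.0271, 0.0655]
eef_rot: [179.8, 1.4, 2.1]
contact_force: [0.0, 1.1, -0.4]
gripper_width: 0.0005
time_s: 11.77
tcp_pos: [0.4797, 0.0272, 0.0627]
eef_rot: [179.9, 1.4, 2.1]
contact_force: [0.7, -0.4, -0.1]
gripper_width: 0.0005
```

```bash
python3 -m inch '[{"x":0,"y":0,"z":0.12,"yaw":0}]'
python3 -m inch '[{"x":0,"y":0,"z":0.1,"yaw":0}]'
```

```text
time_s: 11.85
tcp_pos: [0.4796, 0.0272, 0.0598]
eef_rot: [179.9, 1.3, 2.1]
contact_force: [-3.4, 0.2, 12.7]
gripper_width: 0.0006
time_s: 11.93
tcp_pos: [0.4797, 0.0271, 0.0588]
eef_rot: [179.8, 1.3, 2.2]
contact_force: [-15.9, 3.1, 46.0]
gripper_width: 0.0003
```

The lid is pressed home; the last step hit 46 N at the fingertips. I'll lift off and check.

```bash
python3 -m inch '[{"x":0,"y":0,"z":-0.5,"yaw":0},{"x":-0.2,"y":0,"z":-0.9,"yaw":0},{"x":-0.2,"y":0,"z":-0.9,"yaw":0},{"x":0,"y":0,"z":-0.9,"yaw":0},{"x":0,"y":0,"z":-0.9,"yaw":0}]'
python3 -m inch '[{"x":0,"y":0,"z":-0.9,"yaw":0},{"x":0,"y":0,"z":-0.5,"yaw":0},{"x":0,"y":0,"z":0,"yaw":0}]'
python3 - <<'E'
from h import *
P=np.array([.5195,-.080]);c,s=np.cos(np.radians(2)),np.sin(np.radians(2))
for n in("side","scene"):
    p,d=r.capture(n);cv2.imwrite(f'pics/f_{n}.png',p[...,::-1])
    W=cloud(n,d);X=(W[...,0]-P[0])*c+(W[...,1]-P[1])*s;Y=-(W[...,0]-P[0])*s+(W[...,1]-P[1])*c;Z=W[...,2]
    for k,y in ((1,.108),(3,-.036),(4,-.108)):
        f=(d>0)&(abs(Y-y)<.024)&(abs(Z-.07)<.008)&(abs(X)<.045);print(n,k,np.polyfit(X[f],Z[f],1).round(4),f.sum())
    f=(d>0)&(abs(Y-.036)<.024)&(abs(X-.012)<.015)&(Z>.078)&(Z<.122);print("lid2",np.pi/2+np.arctan(np.polyfit(Z[f],X[f],1)[0]))
print(r.get_state()["tcp_pos"])
E
```

```text
time_s: 12.35
tcp_pos: [0.4688, 0.0262, 0.1611]
eef_rot: [179.6, 1.8, 2.2]
contact_force: [0.5, 0.5, 0.3]
gripper_width: 0.0003
time_s: 12.6
tcp_pos: [0.4717, 0.027, 0.2022]
eef_rot: [179.7, 1.4, 2.3]
contact_force: [0.2, 1.3, -0.4]
gripper_width: 0.0007
side 1 [0.0014 0.0703] 355
side 3 [0.0022 0.0703] 708
side 4 [0.0009 0.0702] 902
lid2 1.7521840554855141
scene 1 [-0.0017  0.07  ] 672
scene 3 [0.0016 0.0699] 822
scene 4 [-0.0004  0.07  ] 924
lid2 1.7417389707132755
[0.47050744 0.02676377 0.19973729]
```

View pics/f_scene.png

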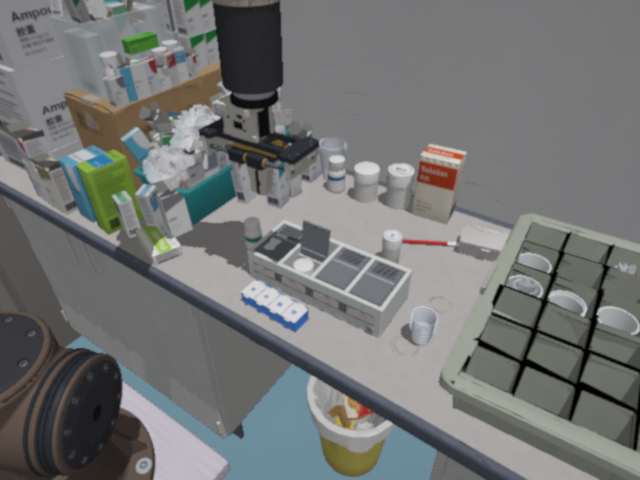

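Lid 2 stands open at (316,240), and lids 1, 3 and 4 are flat. The bottle, vial, pots and pillbox are at the same pixels as at the start, and the robot is clear. I'm handing the job in.

```bash
python3 -c "
from plant import r
print(r.close_job())"
```

```text
the job is handed in; nothing more can be done
None
```

The released lid was lid 2, second from the left. It now stands open against its stop, the other three lids are shut, and the job was handed in at about 13 s of robot time.

- **Finding it:** Lid 1's tail stopped dead at about 20 N, so it is bolted. Lid 2's tail gave way at about 1 N, and I pressed it on to about 0.7 rad. I had no need to press lids 3 and 4.
- **Opening it:** I pushed lid 2 up and back by its raised front part with the closed fingers until the force jumped at its stop.
- **Final check:** Lid 2 measures 1.74–1.75 rad in the two cameras. Lids 1, 3 and 4 are flat to within about 0.002 rad. The bottle, vial, pots and pillbox look unmoved in the final picture, and the robot was clear of everything.

**What disagreed or went less well:**
- My test press left lid 1 tipped by 0.045 rad, so I pressed its front down again until it measured flat. The last step of that press reached about 46 N at the fingertips. That is under the 120 N wrist limit, and the 40 N limit covers only the arm and gripper body.
- With the fingers shut, their tips measured about 10 mm behind the TCP, not the stated 11 mm ahead. I used the measured value.

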